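Put the long objective away in the dry cabinet's door rack

TASK

Put the long microscope objective away: swing the clear dry cabinet's door wide open (it has an upright bar handle), stand the objective upright in the empty pocket of the rack on the inside of the door, let go of it, then swing the door fully shut without slamming it. Leave the other optics and the bottle standing where they are, and never tip the objective over.

Things in the scene. Friction and masses are not known exactly. Their poses are not given: they have to be found in the camera images.
- objective: The long microscope objective, standing: black round barrel 44 mm in diameter and 48 mm high, with a bare steel neck 32 mm in diameter on top, 75 mm high in all, about 0.2 kg. Origin at the centre of its underside, z up along its axis.
- short_objective: The short objective (leave alone): same 44 mm black barrel and 32 mm steel neck but only 40 mm high in all. Origin at the centre of its underside.
- eyepiece: The eyepiece (leave alone): top-heavy, steel tube 30 mm in diameter and 40 mm high below, black head 46 mm wide above it, 72 mm high in all. Origin at the centre of its underside.
- cleaner: Small clear bottle (leave alone), 44 mm in diameter and 110 mm high. Origin at the centre of its underside.
- cabinet: Clear acrylic dry cabinet with aluminium trims, fixed to the table, 200 mm deep (x), 240 mm wide (y), 232 mm high; its open front faces its own -x, where a door 10 mm thick covers it all. Origin at the centre of its underside.
- door (a joint): Door angle in rad: 0 shut, 1.57 square to the front, stop at 1.9. Hinged on the vertical edge at the cabinet's +y side, its free edge swings out to -x (clockwise seen from above). A light hinge with some friction: the door stays where it is left.
- door_hinge (a point): On the door's vertical hinge line, level with point door_handle. Turns with the door: +x from the door's outer to its inner side (into the cabinet when shut), -y along the door from hinge to free edge, z up. Outer face at x = 0, inner face at x = 10 mm, free edge at y = -240 mm; the door spans 12 to 232 mm above the table.
- door_handle (a point): Point on the door's bar handle near its top: upright round steel bar 11 mm thick, its axis 35 mm out from the outer face, 205 mm from the hinge line. The bar ends 28 mm above and 72 mm below this point; a thin stub joins it to the door 16 mm above and 60 mm below. The point is 202 mm above the table, 30 mm below the cabinet's top. Axes as point door_hinge.
- pocket (a point): Floor centre of the empty pocket of the white rack on the door's inner face, 130 mm above the table: 64 mm (x, off the panel) by 70 mm (y, along the door) inside, walls 30 mm high, 4 mm thick; the panel is one wall and rises 102 mm. The smaller pocket nearer the hinge holds a fixed canister 46 mm wide, 55 mm high, 68 mm from this point. Turns with the door, axes as point door_hinge.
There are look-alikes about, which are no part of the job. Leave any red or yellow look-alike of the objective alone.

How it is judged:
On the way, in this order (a step that is already met when the one before it is completed fails the run):
1. the door is swung open beyond 0.9 rad (value of joint door above 0.9 rad), for 0.1 s.
2. with the door open, the objective stands upright in the empty pocket, let go (value of joint door above 0.5 rad and horizontal distance between objective and pocket below 0.02 m and z of objective in the frame of pocket between -0.006 and 0.008 m and angle between objective's own z axis and vertical below 0.12 rad and contact force between the fingers and objective below 0.1 N), for 0.2 s.
At the end, for the whole second after the job is handed in: The door is shut to within 0.06 rad, and the long objective stands released and at rest in the door rack's empty pocket: within 20 mm of the pocket's centre, its underside on the pocket floor (within 8 mm), upright within 0.12 rad (value of joint door below 0.06 rad and horizontal distance between objective and pocket below 0.02 m and z of objective in the frame of pocket between -0.006 and 0.008 m and angle between objective's own z axis and vertical below 0.12 rad and contact force between the fingers and objective below 0.1 N and linear speed of objective below 0.02 m/s); the robot touches nothing.
It fails at once if the short objective moved more than 30 mm or tipped over (distance of short_objective from where it was at the start of the episode above 0.03 m or angle between short_objective's own z axis and vertical above 0.5 rad).
It fails at once if the eyepiece moved more than 30 mm or tipped over (distance of eyepiece from where it was at the start of the episode above 0.03 m or angle between eyepiece's own z axis and vertical above 0.5 rad).
It fails at once if the bottle moved more than 30 mm or tipped over (distance of cleaner from where it was at the start of the episode above 0.03 m or angle between cleaner's own z axis and vertical above 0.5 rad).
It fails at once if the objective tipped over (angle between objective's own z axis and vertical above 0.8 rad).
It fails at once if the door slammed (still turning faster than 2 rad/s within 0.1 rad of shut) (value of joint door below 0.1 rad and velocity of joint door below -2 rad/s).
It also fails if it takes over 72 s, if anything falls off the work surface, if the arm or the gripper's body presses on something with over 40 N, if the wrist force passes 120 N, or if a joint passes its speed limit or range.

ROBOT

A 6-joint arm with a two-finger parallel gripper is mounted at the origin on the work surface. World frame = base frame: x ahead of the robot, y to its left, z up, the work surface at z = 0. Lengths are in m, angles in rad, forces in N, time in s.
With the tool pointing down it reaches from about 0.375 to 0.9 m from the base axis. Payload 3.1 kg.
Tool frame: the origin (TCP) lies at the very end of the fingers, on their centre line; the grasp point (between the pads) lies behind it (manip.tcp_to_grasp is the z of the grasp point in the tool frame, in m); z points along the fingers, y is the line along which they close (so a half turn about z gives the same grasp; the last joint's range is limited). The gripper opens to 87 mm and grips with 3 to 60 N. Pads are 19 mm wide; open, the fingers measure 117 mm over their backs; the gripper's body (75 mm by 190 mm) begins 51 mm behind the grasp point.
Start: joints at [-1.397, 0.527, 1.433, -0, 1.181, -0.178], TCP at [0.215, -0.587, 0.223] pointing down, gripper open.
Joint ranges: [-3.08, 3.08], [-0.75, 2.2], [0.22, 2.44], [-1.43, 4.57], [0, 2.65], [-2.85, 2.85]. Speed limits (rad/s): [2.79, 2.79, 3.14, 3.14, 3.14, 3.14].

INTERFACE

Orientations are given as a rotation vector (axis times angle).
In Python, from rig import telemetry, eyes, job, manip gives the robot as it stands.
- The arm moves only by the tool play_rows, never from a script. Its argument "series" is a list of rows, each an object with "turn": the turn, a rotation vector about the tool's x, y, z scaled (see below), a list of three; "xyz": the shift along the tool's x, y, z scaled (see below), a list of three; "fingers": the opening, from 0 (shut) to 1 (fully open). A call has 1 to 5 rows; each row is the pose to reach, as a shift and turn from the pose commanded when the call began, along the tool's axes at that moment; what a row does not reach only later rows make up. The controller multiplies each number of a shift by 750 mm and each number of a turn by 30 degrees. A row lasts 1/12 s, in which the tool goes at most 41.7 mm and 7.16 degrees, less where a joint would pass 70% of its speed; a pose out of reach is approached as far as the arm can. A call with a number of a shift or a turn outside -1 to 1 is refused whole. A call with a gripper value outside its range is refused whole. The fingers move at their own pace and stop on an object; the grip force is fixed at half the most. Time passes only in rows, so rows that repeat a pose let the fingers close. It gives the time, the measured TCP pose, the force, the opening and the grip force at its end, in the units of the state.
- telemetry.get_obs(): the state, without advancing time (a new reading comes with each control period).
- eyes.grab_frame(name): name is "scene" or "side" or "wrist"; returns (picture, depth): 384x512x3 uint8, blue, green, red; 384x512 float32, m along the optical axis (not along the pixel's ray), 0 where there is no reading.
- eyes.camera_params(name): a dict with "K" (3x3 intrinsics, pixels), "k1" (the pictures are not rectified: a ray, as slopes to the right and down, at radius r is drawn at 1 + k1 r^2 times it, then the intrinsics apply), "camera_from_world" (4x4, takes a point from world to camera coordinates); the wrist camera has in their place "tool_from_camera" (4x4, takes a point from camera to tool coordinates, whose origin is the TCP and whose axes are the flange's). Camera axes: x right, y down, z forward; pixel columns grow to the right and rows downward; lengths in m; the calibration is good to about 2 mm. A picture is of the moment at which its call begins: read the wrist's pose just before it. camera_params takes no time and is no camera call.
- job.close_job(): hands the job in; it is judged then, once.
The state is a dict: "clock": time; "joint_pos": joint angles; "qd": joint speeds; "joint_efforts": joint torques, N m; "tcp_pos": TCP position; "tcp_rot": TCP orientation; "contact_force": force on the tool from outside, world axes, zero at the start; "ft_torque": the same for the moment, N m; "opening": opening from 0.0 (shut) to 1.0 (fully open); "grasp_force": force on a finger pad.
Only numpy, scipy, OpenCV 4.12 (cv2) and the standard library are available. Lean on these libraries where they do the work, as an engineer would, in place of code of your own. Each camera call takes 0.05 s, during which the arm holds its last target. There are 200 camera calls.

## Working session

There is one attempt and no reset: what is moved stays moved. The work goes in short steps, Python scripts to look and compute and a tool call to move; the robot and the scene stay as the last step left them, time stands still between calls to the robot, and variables do not carry over. Pictures are saved under pics/ and viewed, at most 10 in all, crops included, and the job is handed in when it is done.

Besides the shell and the picture viewer there is one more tool, called after "Request:" as name(argument=value, ...), one argument or row to a line, values as JSON. play_rows: Moves the arm, as the interface text tells. Shifts and turns lie within -1 to 1; 1 stands for 750 mm of shift or 30 degrees of turn. Its arguments: {"type":"object","properties":{"series":{"type":"array"}},"required":["series"]}

```bash
ls; mkdir -p pics; python3 - <<'E'
from rig import telemetry, eyes, job, manip
import cv2,numpy as np
print(manip.tcp_to_grasp, telemetry.get_obs())
ims=[]
for n in ("scene","side"):
    p=eyes.camera_params(n); print(n,p)
    im,d=eyes.grab_frame(n); cv2.imwrite(f"pics/{n}0.png",im); np.save(f"pics/{n}0.npy",d)
print(eyes.camera_params("wrist"))
E
```

```text
pics
-0.0187 {'clock': 0.0, 'joint_pos': array([-1.39750297e+00,  5.28478510e-01,  1.43388889e+00,  2.54826714e-05,
        1.18141057e+00, -1.78474686e-01]), 'qd': array([ 2.14509453e-03,  1.17857487e-04, -2.34316169e-04, -3.40650161e-05,
       -3.11314018e-04, -5.83276223e-04]), 'joint_efforts': array([-6.10675725e-04, -4.40043318e+01, -1.76591170e+01,  6.31235749e-02,
        5.82262699e-02, -1.49831048e-04]), 'tcp_pos': array([ 0.21527029, -0.58597923,  0.22156833]), 'tcp_rot': array([-3.09097604e+00, -5.49314094e-01, -4.58759468e-05]), 'contact_force': array([ 0.95592314, -0.22162919, -0.34841268]), 'ft_torque': array([-0.00098895,  0.04727355,  0.01548616]), 'grasp_force': 0.0, 'opening': 0.9995335849916889}
scene {'K': array([[443.59475605,   0.        , 253.5404335 ],
       [  0.        , 443.59475605, 194.58544019],
       [  0.        ,   0.        ,   1.        ]]), 'k1': -0.16417274633650708, 'camera_from_world': array([[ 0.64805664,  0.76157247, -0.0054731 , -0.36241985],
       [ 0.57629656, -0.49506981, -0.65022162, -0.2945776 ],
       [-0.49790046,  0.41822631, -0.
[... 398 characters left out ...]
-0.77822156,  0.11282729],
       [ 0.02095535,  0.77811295, -0.62777473,  1.13625718],
       [ 0.        ,  0.        ,  0.        ,  1.        ]])}
{'K': array([[315.03735883,   0.        , 255.11833447],
       [  0.        , 315.03735883, 195.83544232],
       [  0.        ,   0.        ,   1.        ]]), 'k1': -0.0343190746305557, 'tool_from_camera': array([[ 1.34059811e-03, -9.61199663e-01, -2.75850341e-01,
         7.59971468e-02],
       [ 9.99999039e-01,  1.38583043e-03,  3.09482335e-05,
         9.14466610e-04],
       [ 3.52534365e-04, -2.75850117e-01,  9.61200597e-01,
        -1.61776758e-01],
       [ 0.00000000e+00,  0.00000000e+00,  0.00000000e+00,
         1.00000000e+00]])}
```

View pics/scene0.png

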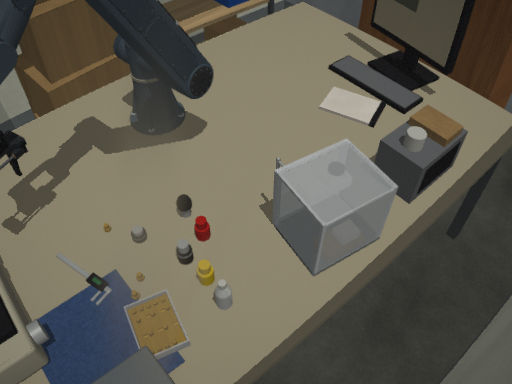

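View pics/side0.png

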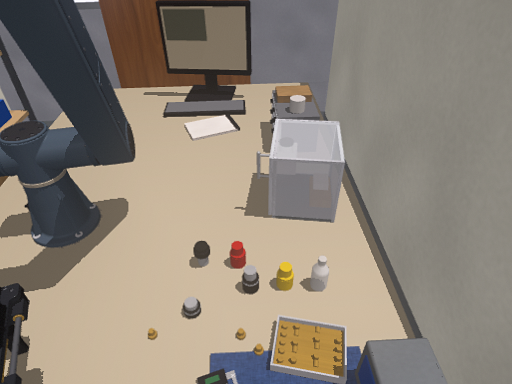

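The scene view shows the long objective at about (184,252), the short one at (138,233), the eyepiece at (184,203), the bottle at (223,294), and the cabinet's top around (275–395,145–190), with its handle at (278,163). In the side view the long objective is at (250,280) and the handle at (259,165). I'll zoom in for the corner pixels.

```bash
cat > h.py <<'E'
from rig import telemetry, eyes, job, manip
import cv2,numpy as np
from scipy.spatial.transform import Rotation as R
def cam(n):
    p=eyes.camera_params(n)
    if n!="wrist": return p["K"],p["k1"],np.linalg.inv(p["camera_from_world"])
    o=telemetry.get_obs(); T=np.eye(4); T[:3,:3]=R.from_rotvec(o["tcp_rot"]).as_matrix(); T[:3,3]=o["tcp_pos"]
    return p["K"],p["k1"],T@p["tool_from_camera"]
def ray(c,uv):
    K,k1,T=c; n=cv2.undistortPoints(np.array([[uv]],float),K,np.array([k1,0,0,0]))[0,0]
    return T[:3,3],T[:3,:3]@np.array([n[0],n[1],1.])
def onz(c,uv,z):
    o,d=ray(c,uv); return o+d*(z-o[2])/d[2]
def deproj(c,uv,dep):
    o,d=ray(c,uv); return o+d*dep
def proj(c,X):
    K,k1,T=c; W=np.linalg.inv(T)
    return cv2.projectPoints(np.array([X],float),cv2.Rodrigues(W[:3,:3])[0],W[:3,3],K,np.array([k1,0,0,0.]))[0][0,0]
def tri(c1,u1,c2,u2):
    o1,d1=ray(c1,u1);o2,d2=ray(c2,u2)
    A=np.stack([d1,-d2],1);s=np.linalg.lstsq(A,o2-o1,rcond=None)[0]
    a,b=o1+s[0]*d1,o2+s[1]*d2; return (a+b)/2,np.linalg.norm(a-b)
E
python3 - <<'E'
from h import *
a=cv2.imread("pics/scene0.png")[130:280,260:410]; b=cv2.imread("pics/side0.png")[110:225,245:350]
cv2.imwrite("pics/crop1.png",np.hstack([cv2.resize(a,(400,400),interpolation=2),cv2.resize(b,(365,400),interpolation=2)]))
S=cam("scene");D=cam("side")
ds=np.load("pics/scene0.npy");dd=np.load("pics/side0.npy")
for uv in [(184,244),(184,252),(138,233),(184,203),(203,222),(206,265),(223,294),(150,280),(335,168)]: print(uv,ds[uv[1],uv[0]],deproj(S,uv,ds[uv[1],uv[0]]).round(3))
print(tri(S,(184,244),D,(250,271)))
for uv in [(250,271),(250,280)]: print(uv,deproj(D,uv,dd[uv[1],uv[0]]).round(3))
E
```

```text
(184, 244) 1.1881348 [ 0.591 -0.272  0.073]
(184, 252) 1.1946745 [ 0.6   -0.282  0.053]
(138, 233) 1.2500755 [ 0.454 -0.343  0.042]
(184, 203) 1.2833831 [ 0.471 -0.19   0.071]
(203, 222) 1.2336076 [ 0.565 -0.19   0.075]
(206, 265) 1.1469331 [ 0.681 -0.266  0.071]
(223, 294) 1.0838808 [ 0.78  -0.286  0.079]
(150, 280) 1.1999948 [ 0.58  -0.392 -0.001]
(335, 168) 1.1461594 [0.754 0.114 0.234]
(array([ 0.58576571, -0.2707239 ,  0.06354452]), np.float64(0.002784965429312111))
(250, 271) [ 0.586 -0.281  0.075]
(250, 280) [ 0.586 -0.291  0.052]
```

View pics/crop1.png

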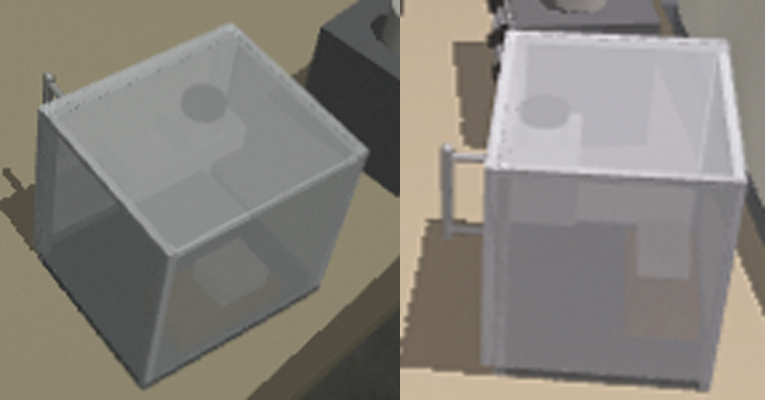

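The crop gives the cabinet's top corners and the handle bar, whose top is at crop (47,78) in the left half and (447,150) in the right half. Depth reads on the acrylic too, so I'll fit the top plane and the object tops from depth.

```bash
cat >> h.py <<'E'
def cloud(c,d):
    K,k1,T=c; v,u=np.nonzero(d>0); n=cv2.undistortPoints(np.stack([u,v],1)[:,None].astype(float),K,np.array([k1,0,0,0]))[:,0]
    P=np.c_[n,np.ones(len(n))]*d[v,u][:,None]; return P@T[:3,:3].T+T[:3,3],np.stack([u,v],1)
E
python3 - <<'E'
from h import *
for n in ("scene","side"):
    c=cam(n); P,uv=cloud(c,np.load(f"pics/{n}0.npy"))
    m=(P[:,2]>.226)&(P[:,2]<.24)&(P[:,0]>.5)&(P[:,0]<1.0)&(abs(P[:,1]-.1)<.25)
    r=cv2.minAreaRect((P[m][:,:2]).astype(np.float32)); print(n,m.sum(),np.median(P[m],0),r); print(cv2.boxPoints(r).round(4).tolist())
    for nm,(x,y),z in [("obj",(.587,-.28),.075),("short",(.455,-.35),.04),("eye",(.47,-.19),.072),("bot",(.78,-.29),.11)]:
        m=(np.hypot(P[:,0]-x,P[:,1]-y)<.04)&(abs(P[:,2]-z)<.006)
        if m.sum()>3: print(nm,m.sum(),P[m].mean(0).round(4),cv2.minEnclosingCircle(P[m][:,:2].astype(np.float32)))
        m=(np.hypot(P[:,0]-x,P[:,1]-y)<.05)&(P[:,2]>.012); q=P[m][:,:2].astype(np.float32)
        print('  all',cv2.minEnclosingCircle(q),P[m][:,2].max().round(4))
    m=(P[:,2]>.125)&(P[:,2]<.26)&(P[:,0]>.55)&(P[:,0]<.70)&(P[:,1]>-.1)&(P[:,1]<.15)
    Q=P[m]; i=np.argsort(Q[:,0])[:40]; print(np.c_[Q[i],uv[m][i]].round(4)[::3])
E
```

```text
scene 5825 [0.78502943 0.08163081 0.23152183] ((0.7584631443023682, 0.09446476399898529), (0.24413353204727173, 0.2531266510486603), 80.86457061767578)
[[0.6140999794006348, -0.006000000052154064], [0.8640000224113464, -0.04610000178217888], [0.9028000235557556, 0.1949000060558319], [0.652899980545044, 0.23510000109672546]]
obj 89 [ 0.5878 -0.2764  0.0737] ((0.5875347852706909, -0.2755250632762909), 0.017686158418655396)
  all ((0.589302659034729, -0.2764362096786499), 0.02223137579858303) 0.0777
short 76 [ 0.4401 -0.3392  0.0383] ((0.4390307366847992, -0.33917006850242615), 0.01656934805214405)
  all ((0.44085875153541565, -0.3389706313610077), 0.021842094138264656) 0.0426
eye 109 [ 0.4557 -0.1843  0.0708] ((0.4542641341686249, -0.18417590856552124), 0.019797390326857567)
  all ((0.45780885219573975, -0.18530769646167755), 0.02282208949327469) 0.075
bot 61 [ 0.7667 -0.2793  0.1095] ((0.7666763663291931, -0.27828559279441833), 0.011223566718399525)
  all ((0.767054557800293, -0.27851396799087524), 0.02265567146241665) 0.1141
[[6.202e-01 3.210e-02 2.268e-01 2.770e+02 1.570e+02]
 [6.23
[... 1773 characters left out ...]
1.780e+02]
 [6.205e-01 2.680e-02 1.419e-01 2.570e+02 1.760e+02]
 [6.206e-01 2.620e-02 1.614e-01 2.570e+02 1.710e+02]
 [6.207e-01 2.580e-02 1.766e-01 2.570e+02 1.670e+02]
 [6.207e-01 2.790e-02 1.676e-01 2.570e+02 1.690e+02]
 [6.208e-01 2.590e-02 1.985e-01 2.570e+02 1.610e+02]
 [6.208e-01 2.530e-02 2.061e-01 2.570e+02 1.590e+02]
 [6.209e-01 2.550e-02 2.130e-01 2.570e+02 1.570e+02]
 [6.210e-01 2.580e-02 2.269e-01 2.570e+02 1.530e+02]
 [6.235e-01 2.370e-02 1.555e-01 2.580e+02 1.730e+02]
 [6.235e-01 2.700e-02 1.339e-01 2.580e+02 1.780e+02]
 [6.235e-01 2.720e-02 1.376e-01 2.580e+02 1.770e+02]
 [6.236e-01 2.440e-02 1.774e-01 2.580e+02 1.670e+02]
 [6.237e-01 2.450e-02 1.848e-01 2.580e+02 1.650e+02]]
```

```bash
cat >> h.py <<'E'
def Rd(az):
    a=np.radians(az); x=np.array([np.cos(a),np.sin(a),0]); z=np.array([0,0,-1.]); return np.stack([x,np.cross(z,x),z],1)
def plan(p,az,n,fing,start=None):
    """n calls from the current pose to p/az; prints xyz/turn units for each call."""
    if start is None:
        o=telemetry.get_obs(); P=np.array(o["tcp_pos"]); Q=R.from_rotvec(o["tcp_rot"])
    else: P,Q=start
    a0=np.degrees(np.arctan2(*Q.as_matrix()[[1,0],0])); P0=P.copy(); da=(az-a0+180)%360-180
    for i in range(1,n+1):
        tp=P0+(np.array(p)-P0)*i/n; tq=R.from_matrix(Rd(a0+da*i/n))
        s=np.round(Q.inv().apply(tp-P)/.75,3); t=np.round((Q.inv()*tq).as_rotvec(degrees=True)/30,3)
        print({"xyz":s.tolist(),"turn":t.tolist(),"fingers":fing})
        P=P+Q.apply(s*.75); Q=Q*R.from_rotvec(t*30,degrees=True)
    return P,Q
E
python3 - <<'E'
from h import *
plan((.627,.028,.30),170.7,5,1)
E
```

```text
{'xyz': [0.159, -0.116, -0.021], 'turn': [-0.003, -0.002, -1.004], 'fingers': 1}
{'xyz': [0.197, -0.02, -0.021], 'turn': [-0.001, 0.0, -1.003], 'fingers': 1}
{'xyz': [0.179, 0.081, -0.02], 'turn': [0.0, 0.0, -1.004], 'fingers': 1}
{'xyz': [0.115, 0.16, -0.021], 'turn': [0.0, 0.0, -1.004], 'fingers': 1}
{'xyz': [0.019, 0.196, -0.021], 'turn': [-0.0, 0.0, -1.003], 'fingers': 1}
```

Request:
play_rows(
  series=[
    {"xyz": [0.159,-0.116,-0.021],"turn": [0,0,-1],"fingers": 1},
    {"xyz": [0.159,-0.116,-0.021],"turn": [0,0,-1],"fingers": 1},
    {"xyz": [0.159,-0.116,-0.021],"turn": [0,0,-1],"fingers": 1},
    {"xyz": [0.159,-0.116,-0.021],"turn": [0,0,-1],"fingers": 1},
    {"xyz": [0.159,-0.116,-0.021],"turn": [0,0,-1],"fingers": 1},
  ],
)

```text
clock: 0.52
tcp_pos: [0.2994, -0.4586, 0.2383]
tcp_rot: [-2.836, -1.342, -0.003]
contact_force: [-0.5, -1.0, -0.3]
opening: 1.006
grasp_force: 0.0
```

Request:
play_rows(
  series=[
    {"xyz": [0.197,-0.02,-0.021],"turn": [0,0,-1],"fingers": 1},
    {"xyz": [0.197,-0.02,-0.021],"turn": [0,0,-1],"fingers": 1},
    {"xyz": [0.197,-0.02,-0.021],"turn": [0,0,-1],"fingers": 1},
    {"xyz": [0.197,-0.02,-0.021],"turn": [0,0,-1],"fingers": 1},
    {"xyz": [0.197,-0.02,-0.021],"turn": [0,0,-1],"fingers": 1},
  ],
)

```text
clock: 0.93
tcp_pos: [0.3821, -0.3372, 0.2543]
tcp_rot: [-2.395, -2.031, -0.003]
contact_force: [0.2, -0.2, 0.3]
opening: 1.002
grasp_force: 0.0
```

Request:
play_rows(
  series=[
    {"xyz": [0.179,0.081,-0.02],"turn": [0,0,-1],"fingers": 1},
    {"xyz": [0.179,0.081,-0.02],"turn": [0,0,-1],"fingers": 1},
    {"xyz": [0.179,0.081,-0.02],"turn": [0,0,-1],"fingers": 1},
    {"xyz": [0.179,0.081,-0.02],"turn": [0,0,-1],"fingers": 1},
    {"xyz": [0.179,0.081,-0.02],"turn": [0,0,-1],"fingers": 1},
  ],
)

```text
clock: 1.35
tcp_pos: [0.4652, -0.2167, 0.2693]
tcp_rot: [1.789, 2.581, 0.002]
contact_force: [-0.7, -1.3, 0.0]
opening: 1.0
grasp_force: 0.0
```

Request:
play_rows(
  series=[
    {"xyz": [0.115,0.16,-0.021],"turn": [0,0,-1],"fingers": 1},
    {"xyz": [0.115,0.16,-0.021],"turn": [0,0,-1],"fingers": 1},
    {"xyz": [0.115,0.16,-0.021],"turn": [0,0,-1],"fingers": 1},
    {"xyz": [0.115,0.16,-0.021],"turn": [0,0,-1],"fingers": 1},
    {"xyz": [0.115,0.16,-0.021],"turn": [0,0,-1],"fingers": 1},
  ],
)

```text
clock: 1.77
tcp_pos: [0.5488, -0.0952, 0.285]
tcp_rot: [1.062, 2.954, 0.001]
contact_force: [-0.0, -0.5, -0.6]
opening: 1.001
grasp_force: 0.0
```

Request:
play_rows(
  series=[
    {"xyz": [0.019,0.196,-0.021],"turn": [0,0,-1],"fingers": 0.6},
    {"xyz": [0.019,0.196,-0.021],"turn": [0,0,-1],"fingers": 0.6},
    {"xyz": [0.019,0.196,-0.021],"turn": [0,0,-1],"fingers": 0.6},
    {"xyz": [0.019,0.196,-0.021],"turn": [0,0,-1],"fingers": 0.6},
    {"xyz": [0.019,0.196,-0.021],"turn": [0,0,-1],"fingers": 0.6},
  ],
)

```text
clock: 2.18
tcp_pos: [0.6322, 0.0266, 0.3003]
tcp_rot: [0.263, 3.128, 0.001]
contact_force: [-0.8, 0.0, 0.2]
opening: 0.707
grasp_force: 0.0
```

```bash
python3 - <<'E'
from h import *
c=cam("wrist"); im,d=eyes.grab_frame("wrist"); cv2.imwrite("pics/w1.png",im); np.save("pics/w1.npy",d)
print(telemetry.get_obs()["tcp_pos"],proj(c,(.626,.028,.23)))
P,uv=cloud(c,d)
m=(np.hypot(P[:,0]-.626,P[:,1]-.028)<.02)&(P[:,2]>.14)&(P[:,2]<.24)
print(m.sum(),P[m].min(0),P[m].max(0))
t=m&(P[:,2]>.224); print(t.sum(),P[t].mean(0),cv2.minEnclosingCircle(P[t][:,:2].astype(np.float32)))
E
```

```text
[0.63048677 0.0246317  0.29983025] [256.11700442 198.03839463]
555 [0.62094465 0.02399902 0.14036307] [0.64574242 0.03630397 0.23104608]
154 [0.62567949 0.03077144 0.22807427] ((0.6266138553619385, 0.030598949640989304), 0.00549282506108284)
```

View pics/w1.png

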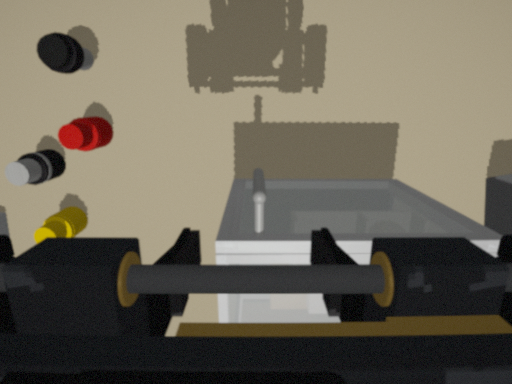

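The wrist view shows the bar's top at (259,195), with the gripper bridging the bottom of the picture. Depth puts the bar axis at (0.6266, 0.0306) with radius 5.5 mm, which matches the given size. Next I descend.

```bash
python3 - <<'E'
from h import *
o=telemetry.get_obs();print(o["tcp_pos"],o["opening"])
s=plan((.6266,.0306,.295),170.7,1,.5)
plan((.6266,.0306,.185),170.7,1,.5,s)
E
```

```text
[0.63048677 0.0246317  0.29983025] 0.6671159802615004
{'xyz': [0.006, 0.007, 0.006], 'turn': [-0.002, 0.0, -0.017], 'fingers': 0.5}
{'xyz': [0.0, -0.0, 0.147], 'turn': [-0.0, 0.0, 0.0], 'fingers': 0.5}
```

Request:
play_rows(
  series=[
    {"xyz": [0.006,0.007,0.006],"turn": [0,0,-0.017],"fingers": 0.5},
    {"xyz": [0.006,0.007,0.006],"turn": [0,0,-0.017],"fingers": 0.5},
    {"xyz": [0.006,0.007,0.006],"turn": [0,0,-0.017],"fingers": 0.5},
  ],
)

```text
clock: 2.48
tcp_pos: [0.6246, 0.0297, 0.2952]
tcp_rot: [-0.261, -3.128, 0.001]
contact_force: [0.2, -0.7, -0.2]
opening: 0.523
grasp_force: 0.0
```

Request:
play_rows(
  series=[
    {"xyz": [0,0,0.03],"turn": [0,0,0],"fingers": 0.5},
    {"xyz": [0,0,0.06],"turn": [0,0,0],"fingers": 0.5},
    {"xyz": [0,0,0.09],"turn": [0,0,0],"fingers": 0.5},
    {"xyz": [0,0,0.12],"turn": [0,0,0],"fingers": 0.5},
    {"xyz": [0,0,0.147],"turn": [0,0,0],"fingers": 0.5},
  ],
)

```text
clock: 2.9
tcp_pos: [0.6251, 0.0298, 0.1847]
tcp_rot: [-0.26, -3.13, 0.001]
contact_force: [0.7, -0.3, -0.0]
opening: 0.5
grasp_force: 0.0
```

Request:
play_rows(
  series=[
    {"xyz": [0,0,0],"turn": [0,0,0],"fingers": 0.0},
    {"xyz": [0,0,0],"turn": [0,0,0],"fingers": 0.0},
    {"xyz": [0,0,0],"turn": [0,0,0],"fingers": 0.0},
    {"xyz": [0,0,0],"turn": [0,0,0],"fingers": 0.0},
    {"xyz": [0,0,0],"turn": [0,0,0],"fingers": 0.0},
  ],
)

```text
clock: 3.32
tcp_pos: [0.627, 0.031, 0.1876]
tcp_rot: [0.256, 3.128, -0.0]
contact_force: [0.5, -0.8, 1.1]
opening: 0.204
grasp_force: 0.0
```

Request:
play_rows(
  series=[
    {"xyz": [0,0,0],"turn": [0,0,0],"fingers": 0.0},
    {"xyz": [0,0,0],"turn": [0,0,0],"fingers": 0.0},
    {"xyz": [0,0,0],"turn": [0,0,0],"fingers": 0.0},
    {"xyz": [0,0,0],"turn": [0,0,0],"fingers": 0.0},
    {"xyz": [0,0,0],"turn": [0,0,0],"fingers": 0.0},
  ],
)

```text
clock: 3.73
tcp_pos: [0.6267, 0.0309, 0.1871]
tcp_rot: [0.255, 3.129, -0.001]
contact_force: [-0.3, -1.6, 6.4]
opening: 0.113
grasp_force: 30.0
```

Request:
play_rows(
  series=[
    {"xyz": [0.022,0.005,0],"turn": [0,0,0.153],"fingers": 0},
    {"xyz": [0.043,0.011,0],"turn": [0,0,0.307],"fingers": 0},
    {"xyz": [0.064,0.019,0],"turn": [0,0,0.46],"fingers": 0},
    {"xyz": [0.084,0.029,0],"turn": [0,0,0.613],"fingers": 0},
    {"xyz": [0.103,0.04,0],"turn": [0,0,0.767],"fingers": 0},
  ],
)

```text
clock: 4.15
tcp_pos: [0.5551, 0.0735, 0.1871]
tcp_rot: [0.881, 3.012, 0.001]
contact_force: [0.8, 0.1, 5.0]
opening: 0.117
grasp_force: 30.0
```

Request:
play_rows(
  series=[
    {"xyz": [0.022,0.005,0],"turn": [0,0,0.153],"fingers": 0},
    {"xyz": [0.043,0.011,0],"turn": [0,0,0.307],"fingers": 0},
    {"xyz": [0.064,0.019,0],"turn": [0,0,0.46],"fingers": 0},
    {"xyz": [0.084,0.029,0],"turn": [0,0,0.613],"fingers": 0},
    {"xyz": [0.103,0.04,0],"turn": [0,0,0.767],"fingers": 0},
  ],
)

```text
clock: 4.57
tcp_pos: [0.5062, 0.1408, 0.1871]
tcp_rot: [1.464, 2.776, 0.003]
contact_force: [1.9, 0.7, 5.3]
opening: 0.122
grasp_force: 30.0
```

Request:
play_rows(
  series=[
    {"xyz": [0.022,0.005,0],"turn": [0,0,0.153],"fingers": 0},
    {"xyz": [0.043,0.011,0],"turn": [0,0,0.307],"fingers": 0},
    {"xyz": [0.064,0.019,0],"turn": [0,0,0.46],"fingers": 0},
    {"xyz": [0.084,0.029,0],"turn": [0,0,0.613],"fingers": 0},
    {"xyz": [0.103,0.04,0],"turn": [0,0,0.767],"fingers": 0},
  ],
)

```text
clock: 4.98
tcp_pos: [0.4875, 0.2218, 0.1871]
tcp_rot: [1.988, 2.429, 0.005]
contact_force: [3.1, -0.4, 3.7]
opening: 0.117
grasp_force: 30.0
```

Request:
play_rows(
  series=[
    {"xyz": [0.022,0.005,0],"turn": [0,0,0.153],"fingers": 0},
    {"xyz": [0.043,0.011,0],"turn": [0,0,0.307],"fingers": 0},
    {"xyz": [0.064,0.019,0],"turn": [0,0,0.46],"fingers": 0},
    {"xyz": [0.084,0.029,0],"turn": [0,0,0.613],"fingers": 0},
    {"xyz": [0.103,0.04,0],"turn": [0,0,0.767],"fingers": 0},
  ],
)

```text
clock: 5.4
tcp_pos: [0.502, 0.3035, 0.1871]
tcp_rot: [2.432, 1.985, 0.007]
contact_force: [4.7, -1.7, 3.2]
opening: 0.115
grasp_force: 30.0
```

Request:
play_rows(
  series=[
    {"xyz": [0,0,0],"turn": [0,0,0],"fingers": 0},
    {"xyz": [0,0,0],"turn": [0,0,0],"fingers": 0.4},
    {"xyz": [0,0,0],"turn": [0,0,0],"fingers": 0.4},
    {"xyz": [0,0,0],"turn": [0,0,0],"fingers": 0.4},
    {"xyz": [0,0,0],"turn": [0,0,0],"fingers": 0.4},
  ],
)

```text
clock: 5.82
tcp_pos: [0.4989, 0.3018, 0.1852]
tcp_rot: [-2.43, -1.99, 0.003]
contact_force: [0.1, 0.3, 0.0]
opening: 0.328
grasp_force: 0.0
```

```bash
python3 - <<'E'
from h import *
o=telemetry.get_obs();print(o["tcp_pos"],o["opening"],o["joint_pos"])
s=plan((.499,.3018,.33),79,1,.4)
s=plan((.587,-.277,.19),79,3,.7,s)
E
```

```text
[0.49888184 0.30176771 0.18518972] 0.3280951156112722 [3.52332570e-01 5.17381779e-01 1.57675284e+00 2.72034756e-04
 1.04976695e+00 5.50751142e-01]
{'xyz': [-0.0, -0.0, -0.193], 'turn': [-0.004, 0.002, -0.013], 'fingers': 0.4}
{'xyz': [-0.245, 0.087, 0.062], 'turn': [0.0, -0.0, 0.0], 'fingers': 0.7}
{'xyz': [-0.245, 0.088, 0.062], 'turn': [0.0, -0.0, 0.0], 'fingers': 0.7}
{'xyz': [-0.245, 0.087, 0.063], 'turn': [0.0, -0.0, 0.0], 'fingers': 0.7}
```

Request:
play_rows(
  series=[
    {"xyz": [0,0,-0.05],"turn": [0,0,-0.01],"fingers": 0.4},
    {"xyz": [0,0,-0.1],"turn": [0,0,-0.01],"fingers": 0.4},
    {"xyz": [0,0,-0.15],"turn": [0,0,-0.01],"fingers": 0.4},
    {"xyz": [0,0,-0.193],"turn": [0,0,-0.01],"fingers": 0.4},
    {"xyz": [0,0,-0.193],"turn": [0,0,-0.01],"fingers": 0.4},
  ],
)

```text
clock: 6.23
tcp_pos: [0.5032, 0.3034, 0.338]
tcp_rot: [2.422, 1.994, 0.021]
contact_force: [1.2, 0.5, 1.0]
opening: 0.397
grasp_force: 0.0
```

Request:
play_rows(
  series=[
    {"xyz": [-0.245,0.087,0.062],"turn": [0,0,0],"fingers": 0.7},
    {"xyz": [-0.245,0.087,0.062],"turn": [0,0,0],"fingers": 0.7},
    {"xyz": [-0.245,0.087,0.062],"turn": [0,0,0],"fingers": 0.7},
    {"xyz": [-0.245,0.087,0.062],"turn": [0,0,0],"fingers": 0.7},
    {"xyz": [-0.245,0.087,0.062],"turn": [0,0,0],"fingers": 0.7},
  ],
)

```text
clock: 6.65
tcp_pos: [0.5276, 0.1069, 0.2826]
tcp_rot: [-2.425, -1.995, 0.003]
contact_force: [0.5, -0.0, -0.5]
opening: 0.662
grasp_force: 0.0
```

Request:
play_rows(
  series=[
    {"xyz": [-0.245,0.088,0.062],"turn": [0,0,0],"fingers": 0.7},
    {"xyz": [-0.245,0.088,0.062],"turn": [0,0,0],"fingers": 0.7},
    {"xyz": [-0.245,0.088,0.062],"turn": [0,0,0],"fingers": 0.7},
    {"xyz": [-0.245,0.088,0.062],"turn": [0,0,0],"fingers": 0.7},
    {"xyz": [-0.245,0.088,0.062],"turn": [0,0,0],"fingers": 0.7},
  ],
)

```text
clock: 7.07
tcp_pos: [0.5572, -0.0863, 0.236]
tcp_rot: [-2.426, -1.994, 0.002]
contact_force: [0.5, 0.0, -0.5]
opening: 0.699
grasp_force: 0.0
```

Request:
play_rows(
  series=[
    {"xyz": [-0.245,0.087,0.063],"turn": [0,0,0],"fingers": 0.7},
    {"xyz": [-0.245,0.087,0.063],"turn": [0,0,0],"fingers": 0.7},
    {"xyz": [-0.245,0.087,0.063],"turn": [0,0,0],"fingers": 0.7},
    {"xyz": [-0.245,0.087,0.063],"turn": [0,0,0],"fingers": 0.7},
    {"xyz": [-0.245,0.087,0.063],"turn": [0,0,0],"fingers": 0.7},
  ],
)

```text
clock: 7.48
tcp_pos: [0.5859, -0.2792, 0.1885]
tcp_rot: [-2.426, -1.994, 0.001]
contact_force: [0.5, 1.2, -0.5]
opening: 0.699
grasp_force: 0.0
```

```bash
python3 - <<'E'
from h import *
ims=[]
for n in ("scene","side","wrist"):
    c=cam(n); im,d=eyes.grab_frame(n); cv2.imwrite(f"pics/{n}2.png",im); np.save(f"pics/{n}2.npy",d); ims.append(im)
    P,uv=cloud(c,d)
    m=(np.hypot(P[:,0]-.5865,P[:,1]+.277)<.035)&(P[:,2]>.066)&(P[:,2]<.085)
    if m.sum()>5: print(n,"obj top",m.sum(),P[m].mean(0),cv2.minEnclosingCircle(P[m][:,:2].astype(np.float32)))
    m=(P[:,2]>.222)&(P[:,2]<.242)&(P[:,0]>.38)&(P[:,0]<.66)&(P[:,1]>.18)&(P[:,1]<.36)
    if m.sum()>5: r=cv2.minAreaRect(P[m][:,:2].astype(np.float32)); print(n,"door",m.sum(),r,cv2.boxPoints(r).round(3).tolist())
print(telemetry.get_obs()["tcp_pos"],telemetry.get_obs()["opening"])
cv2.imwrite("pics/crop2.png",np.hstack([cv2.resize(ims[0][60:260,190:390],(400,400)),cv2.resize(ims[1][80:280,180:380],(400,400))]))
E
```

```text
scene obj top 100 [ 0.5885138  -0.27660941  0.07306883] ((0.5874344706535339, -0.27692458033561707), 0.01734750159084797)
scene door 290 ((0.5615275502204895, 0.2657891809940338), (0.04925553500652313, 0.2107301503419876), 76.00809478759766) [[0.453000009059906, 0.2669999897480011], [0.6579999923706055, 0.2160000056028366], [0.6700000166893005, 0.2639999985694885], [0.4650000035762787, 0.3149999976158142]]
side obj top 124 [ 0.58515702 -0.27963369  0.07383611] ((0.5856881737709045, -0.2772713601589203), 0.016280731186270714)
wrist obj top 974 [ 0.58885818 -0.27504981  0.07417542] ((0.5886720418930054, -0.27605587244033813), 0.016206853091716766)
[ 0.58554833 -0.2788115   0.18808929] 0.6965188031515227
```

View pics/crop2.png

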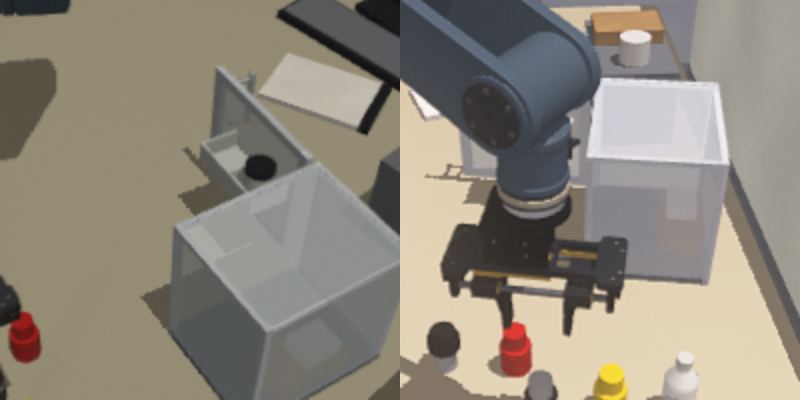

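The crops show the door standing wide open, with the white rack on its inner side. The empty pocket is around crop (225,155) and the black canister at (260,167). Now I measure the rack in the door frame from depth, using the new objective position (0.588,-0.276).

```bash
python3 - <<'E'
from h import *
c=cam("scene"); P,uv=cloud(c,np.load("pics/scene2.npy")); im=cv2.imread("pics/scene2.png")
H=np.array([.6943,.2272])
m=(P[:,2]>.225)&(P[:,2]<.236)&(P[:,0]>.44)&(P[:,0]<.665)&(P[:,1]>.18)&(P[:,1]<.30)
q=P[m][:,:2].astype(np.float32); vx,vy,x0,y0=cv2.fitLine(q,cv2.DIST_HUBER,0,.01,.01).ravel(); print("door top az",np.degrees(np.arctan2(vy,vx)),x0,y0)
a=np.radians(-9.3-91.9); ex=np.array([np.cos(a),np.sin(a)]); ey=np.array([-np.sin(a),np.cos(a)])
L=np.c_[(P[:,:2]-H)@ex,(P[:,:2]-H)@ey,P[:,2]]
print("door top in door frame",L[m].min(0),np.median(L[m],0),L[m].max(0))
def show(n,s): print(n,s.sum(),np.percentile(L[s],[1,50,99],axis=0).round(4).tolist())
b=(L[:,0]>.012)&(L[:,0]<.10)&(L[:,1]<0)&(L[:,1]>-.25)
show("wall tops",b&(abs(L[:,2]-.160)<.003)&(L[:,0]>.02))
show("front wall top",b&(abs(L[:,2]-.160)<.0025)&(L[:,0]>.07)&(L[:,0]<.085))
show("end wall top",b&(abs(L[:,2]-.160)<.003)&(L[:,0]>.02)&(L[:,0]<.07)&(L[:,1]<-.1))
show("floor",b&(abs(L[:,2]-.130)<.004)&(L[:,0]<.075))
g=im[uv[:,1],uv[:,0]].max(1); show("canister",b&(g<70)&(L[:,2]>.17))
t=b&(g<70)&(L[:,2]>.17); print(cv2.minEnclosingCircle(L[t][:,:2].astype(np.float32)))
# mid-wall tops histogram along y
w=b&(abs(L[:,2]-.160)<.004)&(L[:,0]>.02)&(L[:,0]<.068); print(np.histogram(L[w][:,1],bins=np.arange(-.24,0,.008)))
s=plan((.588,-.276,.051),79,1,.7)
E
```

```text
door top az -12.380881 0.53405493 0.25439677
door top in door frame [-0.03194473 -0.24089485  0.22500285] [ 0.00549687 -0.12308687  0.23078401] [ 0.01388657 -0.0275986   0.23520734]
wall tops 100 [[0.0282, -0.1714, 0.1572], [0.071, -0.1019, 0.1591], [0.0775, -0.0478, 0.1628]]
front wall top 47 [[0.0707, -0.1681, 0.1576], [0.0747, -0.1064, 0.1595], [0.0776, -0.0493, 0.1624]]
end wall top 22 [[0.0269, -0.1717, 0.1573], [0.0472, -0.1665, 0.1594], [0.0697, -0.1428, 0.1623]]
floor 148 [[0.0127, -0.1689, 0.1263], [0.0356, -0.1446, 0.1306], [0.0747, -0.0798, 0.1337]]
canister 169 [[0.0212, -0.082, 0.1724], [0.045, -0.0583, 0.1848], [0.064, -0.0378, 0.1894]]
((0.04164978489279747, -0.060431644320487976), 0.023520952090620995)
(array([ 0,  0,  0,  0,  0,  0,  0,  0,  7, 16,  0,  0,  0,  0,  0,  0,  0,
        2, 12,  0,  0,  4,  5,  5,  3,  0,  0,  0,  0]), array([-0.24 , -0.232, -0.224, -0.216, -0.208, -0.2  , -0.192, -0.184,
       -0.176, -0.168, -0.16 , -0.152, -0.144, -0.136, -0.128, -0.12 ,
       -0.112, -0.104, -0.096, -0.088, -0.08 , -0.072, -0.064, -0.056,
       -0.048, -0.04 , -0.032, -0.024, -0.016, -0.008]))
{'xyz': [0.004, 0.003, 0.183], 'turn': [-0.005, -0.003, -0.011], 'fingers': 0.7}
```

The canister sits at y=-0.060 in the door frame, the end wall at -0.167 and the mid wall at -0.095. The pocket centre is therefore at (0.042, -0.1285), or world (0.560, 0.211), and the 68 mm distance to the canister agrees. Next is grasping the neck.

Request:
play_rows(
  series=[
    {"xyz": [0.004,0.003,0.04],"turn": [0,0,-0.011],"fingers": 0.7},
    {"xyz": [0.004,0.003,0.08],"turn": [0,0,-0.011],"fingers": 0.7},
    {"xyz": [0.004,0.003,0.12],"turn": [0,0,-0.011],"fingers": 0.7},
    {"xyz": [0.004,0.003,0.16],"turn": [0,0,-0.011],"fingers": 0.7},
    {"xyz": [0.004,0.003,0.182],"turn": [0,0,-0.011],"fingers": 0.7},
  ],
)

```text
clock: 8.05
tcp_pos: [0.5872, -0.2706, 0.0504]
tcp_rot: [-2.413, -2.001, 0.002]
contact_force: [-0.2, 1.1, -0.5]
opening: 0.697
grasp_force: 0.0
```

Request:
play_rows(
  series=[
    {"xyz": [0,0,0],"turn": [0,0,0],"fingers": 0.7},
    {"xyz": [0,0,0],"turn": [0,0,0],"fingers": 0.7},
  ],
)

```text
clock: 8.22
tcp_pos: [0.5888, -0.272, 0.0531]
tcp_rot: [-2.416, -2.003, 0.001]
contact_force: [0.5, -0.2, -0.0]
opening: 0.699
grasp_force: 0.0
```

```bash
python3 - <<'E'
from h import *
o=telemetry.get_obs();print(o["tcp_pos"],o["opening"],o["contact_force"],R.from_rotvec(o["tcp_rot"]).as_matrix()[:,2])
E
```

```text
[ 0.58876845 -0.27197818  0.05305365] 0.6992172837103968 [ 0.53704184 -0.1797991  -0.03449888] [-0.00255545  0.00213395 -0.99999446]
```

Request:
play_rows(
  series=[
    {"xyz": [-0.005,0,0.002],"turn": [0,0,0],"fingers": 0.7},
    {"xyz": [-0.005,0,0.002],"turn": [0,0,0],"fingers": 0.7},
    {"xyz": [-0.005,0,0.002],"turn": [0,0,0],"fingers": 0.7},
  ],
)

```text
clock: 8.47
tcp_pos: [0.59, -0.2783, 0.0541]
tcp_rot: [2.417, 2.001, 0.001]
contact_force: [0.9, 0.1, 0.0]
opening: 0.701
grasp_force: 0.0
```

Request:
play_rows(
  series=[
    {"xyz": [0,0,0],"turn": [0,0,0],"fingers": 0},
    {"xyz": [0,0,0],"turn": [0,0,0],"fingers": 0},
    {"xyz": [0,0,0],"turn": [0,0,0],"fingers": 0},
    {"xyz": [0,0,0],"turn": [0,0,0],"fingers": 0},
    {"xyz": [0,0,0],"turn": [0,0,0],"fingers": 0},
  ],
)

```text
clock: 8.88
tcp_pos: [0.589, -0.2775, 0.0524]
tcp_rot: [2.42, 2.004, 0.0]
contact_force: [-0.3, -0.0, -0.2]
opening: 0.407
grasp_force: 0.0
```

Request:
play_rows(
  series=[
    {"xyz": [0,0,0],"turn": [0,0,0],"fingers": 0},
    {"xyz": [0,0,0],"turn": [0,0,0],"fingers": 0},
    {"xyz": [0,0,0],"turn": [0,0,0],"fingers": 0},
  ],
)

```text
clock: 9.13
tcp_pos: [0.5887, -0.2774, 0.0523]
tcp_rot: [-2.419, -2.003, 0.001]
contact_force: [-0.8, -0.1, 1.3]
opening: 0.366
grasp_force: 29.9
```

Request:
play_rows(
  series=[
    {"xyz": [0,0,-0.03],"turn": [0,0,0],"fingers": 0},
    {"xyz": [0,0,-0.08],"turn": [0,0,0],"fingers": 0},
    {"xyz": [0,0,-0.13],"turn": [0,0,0],"fingers": 0},
    {"xyz": [0,0,-0.18],"turn": [0,0,0],"fingers": 0},
    {"xyz": [0,0,-0.23],"turn": [0,0,0],"fingers": 0},
  ],
)

```text
clock: 9.55
tcp_pos: [0.5885, -0.2771, 0.2256]
tcp_rot: [-2.419, -2.003, 0.0]
contact_force: [1.0, -0.3, -1.7]
opening: 0.361
grasp_force: 29.9
```

Request:
play_rows(
  series=[
    {"xyz": [0,0,-0.07],"turn": [0,0,0],"fingers": 0},
    {"xyz": [0,0,-0.07],"turn": [0,0,0],"fingers": 0},
    {"xyz": [0,0,-0.07],"turn": [0,0,0],"fingers": 0},
  ],
)

```text
clock: 9.8
tcp_pos: [0.5911, -0.2788, 0.2818]
tcp_rot: [2.412, 1.998, 0.004]
contact_force: [0.1, -0.9, -2.6]
opening: 0.358
grasp_force: 29.9
```

```bash
python3 - <<'E'
from h import *
o=telemetry.get_obs();print(o["tcp_pos"],o["opening"],o["contact_force"],o["grasp_force"])
s=plan((.56,.211,.27),78.3,3,0)
E
```

```text
[ 0.59112081 -0.27880392  0.28177577] 0.3582608674517401 [ 0.05069342 -0.85142229 -2.58470961] 29.904438962694257
{'xyz': [0.211, -0.054, 0.004], 'turn': [0.017, 0.007, 0.011], 'fingers': 0}
{'xyz': [0.211, -0.056, 0.005], 'turn': [0.0, 0.0, 0.01], 'fingers': 0}
{'xyz': [0.211, -0.056, 0.005], 'turn': [0.0, 0.0, 0.011], 'fingers': 0}
```

Request:
play_rows(
  series=[
    {"xyz": [0.04,-0.01,0],"turn": [0,0,0],"fingers": 0},
    {"xyz": [0.09,-0.023,0],"turn": [0,0,0],"fingers": 0},
    {"xyz": [0.135,-0.035,0],"turn": [0,0,0],"fingers": 0},
    {"xyz": [0.18,-0.046,0],"turn": [0,0,0],"fingers": 0},
    {"xyz": [0.211,-0.054,0.004],"turn": [0,0,0.01],"fingers": 0},
  ],
)

```text
clock: 10.22
tcp_pos: [0.5765, -0.1108, 0.2712]
tcp_rot: [-2.419, -1.994, 0.003]
contact_force: [0.3, -0.4, -1.9]
opening: 0.361
grasp_force: 29.9
```

Request:
play_rows(
  series=[
    {"xyz": [0.045,-0.012,0],"turn": [0,0,0],"fingers": 0},
    {"xyz": [0.09,-0.023,0],"turn": [0,0,0],"fingers": 0},
    {"xyz": [0.135,-0.035,0],"turn": [0,0,0],"fingers": 0},
    {"xyz": [0.18,-0.047,0],"turn": [0,0,0],"fingers": 0},
    {"xyz": [0.211,-0.056,0.005],"turn": [0,0,0.01],"fingers": 0},
  ],
)

```text
clock: 10.63
tcp_pos: [0.5656, 0.0521, 0.2677]
tcp_rot: [-2.425, -1.99, 0.004]
contact_force: [0.0, -0.5, -2.2]
opening: 0.36
grasp_force: 29.9
```

Request:
play_rows(
  series=[
    {"xyz": [0.045,-0.012,0],"turn": [0,0,0],"fingers": 0},
    {"xyz": [0.09,-0.023,0],"turn": [0,0,0],"fingers": 0},
    {"xyz": [0.135,-0.035,0],"turn": [0,0,0],"fingers": 0},
    {"xyz": [0.18,-0.047,0],"turn": [0,0,0],"fingers": 0},
    {"xyz": [0.211,-0.056,0.005],"turn": [0,0,0.01],"fingers": 0},
  ],
)

```text
clock: 11.05
tcp_pos: [0.5558, 0.2152, 0.2639]
tcp_rot: [-2.431, -1.984, 0.005]
contact_force: [0.8, 0.6, -1.6]
opening: 0.359
grasp_force: 29.9
```

Request:
play_rows(
  series=[
    {"xyz": [0,0,0],"turn": [0,0,0],"fingers": 0},
    {"xyz": [0,0,0],"turn": [0,0,0],"fingers": 0},
    {"xyz": [0,0,0],"turn": [0,0,0],"fingers": 0},
  ],
)

```text
clock: 11.3
tcp_pos: [0.5565, 0.2117, 0.2644]
tcp_rot: [-2.434, -1.984, 0.007]
contact_force: [0.3, 0.3, -2.7]
opening: 0.363
grasp_force: 29.9
```

```bash
python3 - <<'E'
from h import *
for n in ("scene","wrist"):
    c=cam(n); im,d=eyes.grab_frame(n); cv2.imwrite(f"pics/{n}3.png",im); np.save(f"pics/{n}3.npy",d)
    P,uv=cloud(c,d); H=np.array([.6943,.2272]); a=np.radians(-101.2); ex=np.array([np.cos(a),np.sin(a)]); ey=np.array([-np.sin(a),np.cos(a)])
    L=np.c_[(P[:,:2]-H)@ex,(P[:,:2]-H)@ey,P[:,2]]
    m=(abs(P[:,0]-.56)<.05)&(abs(P[:,1]-.211)<.045)&(P[:,2]>.195)&(P[:,2]<.27)&(L[:,0]>.015)
    print(n,m.sum(),P[m].min(0) if m.any() else 0,P[m].max(0) if m.any() else 0)
    w=(L[:,0]>.012)&(L[:,0]<.09)&(L[:,1]<-.02)&(L[:,1]>-.2)&(abs(L[:,2]-.16)<.003); 
    if w.any(): print("walls",np.percentile(L[w],[2,98],axis=0))
o=telemetry.get_obs();print(o["tcp_pos"],o["contact_force"],o["opening"])
t=np.array(o["tcp_pos"][:2])-H; print("tcp in door frame",t@ex,t@ey)
plan((.56,.211,.27),78.3,1,0)
a=cv2.imread("pics/scene3.png")[60:210,190:340]; b=cv2.imread("pics/wrist3.png")
cv2.imwrite("pics/crop3.png",np.hstack([cv2.resize(a,(384,384),interpolation=2),cv2.resize(b[:, :],(416,384))]))
E
```

```text
scene 246 [0.52945165 0.1900986  0.2111562 ] [0.58113813 0.22529366 0.26994773]
walls [[ 0.0210085  -0.16890639  0.15703761]
 [ 0.07699009 -0.04898948  0.16264826]]
wrist 2466 [0.53620286 0.21052378 0.21336161] [0.58416763 0.23481363 0.2699798 ]
walls [[ 0.02579905 -0.16616286  0.15751981]
 [ 0.07706588 -0.02728174  0.16108408]]
[0.55738344 0.21105776 0.26552033] [-0.09129374 -0.27361878 -2.13631639] 0.3608373657632251
tcp in door frame 0.042428707875271615 -0.13117362642736233
{'xyz': [0.001, 0.003, -0.006], 'turn': [-0.004, 0.002, -0.001], 'fingers': 0}
```

View pics/crop3.png

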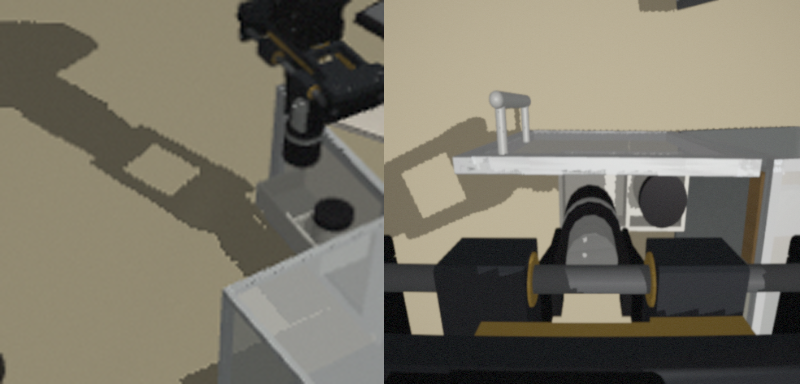

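The objective hangs upright at left-crop (302,140). The wrist view shows it over the empty pocket, with the canister beside it at (660,200) and the fingers parallel to the door. I'll shift 2 mm and lower it.

Request:
play_rows(
  series=[
    {"xyz": [0.001,0.003,0],"turn": [0,0,0],"fingers": 0},
    {"xyz": [0.001,0.003,0.03],"turn": [0,0,0],"fingers": 0},
    {"xyz": [0.001,0.003,0.06],"turn": [0,0,0],"fingers": 0},
    {"xyz": [0.001,0.003,0.085],"turn": [0,0,0],"fingers": 0},
    {"xyz": [0.001,0.003,0.1],"turn": [0,0,0],"fingers": 0},
  ],
)

```text
clock: 11.82
tcp_pos: [0.5593, 0.2113, 0.1898]
tcp_rot: [-2.436, -1.982, 0.004]
contact_force: [-0.8, 0.6, -1.9]
opening: 0.358
grasp_force: 29.9
```

Request:
play_rows(
  series=[
    {"xyz": [0,0,0],"turn": [0,0,0],"fingers": 0},
    {"xyz": [0,0,0],"turn": [0,0,0],"fingers": 0},
    {"xyz": [0,0,0.003],"turn": [0,0,0],"fingers": 0},
    {"xyz": [0,0,0.006],"turn": [0,0,0],"fingers": 0},
    {"xyz": [0,0,0.006],"turn": [0,0,0],"fingers": 0},
  ],
)

```text
clock: 12.23
tcp_pos: [0.5606, 0.2126, 0.188]
tcp_rot: [2.435, 1.984, 0.002]
contact_force: [0.6, 0.1, -2.8]
opening: 0.36
grasp_force: 29.9
```

Request:
play_rows(
  series=[
    {"xyz": [0,0,0.002],"turn": [0,0,0],"fingers": 0},
    {"xyz": [0,0,0.004],"turn": [0,0,0],"fingers": 0},
    {"xyz": [0,0,0.004],"turn": [0,0,0],"fingers": 0},
  ],
)

```text
clock: 12.48
tcp_pos: [0.56, 0.2126, 0.1843]
tcp_rot: [-2.435, -1.985, 0.0]
contact_force: [-1.3, -1.1, -2.5]
opening: 0.361
grasp_force: 29.9
```

Request:
play_rows(
  series=[
    {"xyz": [0,0,0.001],"turn": [0,0,0],"fingers": 0},
    {"xyz": [0,0,0.002],"turn": [0,0,0],"fingers": 0},
    {"xyz": [0,0,0.002],"turn": [0,0,0],"fingers": 0},
  ],
)

```text
clock: 12.73
tcp_pos: [0.56, 0.2126, 0.1827]
tcp_rot: [-2.435, -1.985, 0.0]
contact_force: [-0.8, 0.5, -2.4]
opening: 0.36
grasp_force: 29.9
```

Request:
play_rows(
  series=[
    {"xyz": [0,0,0.001],"turn": [0,0,0],"fingers": 0},
    {"xyz": [0,0,0.001],"turn": [0,0,0],"fingers": 0},
    {"xyz": [0,0,0.001],"turn": [0,0,0],"fingers": 0},
  ],
)

```text
clock: 12.98
tcp_pos: [0.5602, 0.2127, 0.1822]
tcp_rot: [2.435, 1.985, 0.0]
contact_force: [-0.5, 0.2, 0.2]
opening: 0.364
grasp_force: 29.9
```

Request:
play_rows(
  series=[
    {"xyz": [0,0,0.001],"turn": [0,0,0],"fingers": 0},
    {"xyz": [0,0,0.001],"turn": [0,0,0],"fingers": 0},
    {"xyz": [0,0,0.001],"turn": [0,0,0],"fingers": 0},
  ],
)

```text
clock: 13.23
tcp_pos: [0.5601, 0.2127, 0.1821]
tcp_rot: [2.435, 1.985, 0.001]
contact_force: [-1.9, 0.7, 5.5]
opening: 0.359
grasp_force: 29.9
```

It touches down on the floor: the force went from -2.4 to +5.5 N. I release, wait, then lift straight up.

Request:
play_rows(
  series=[
    {"xyz": [0,0,0],"turn": [0,0,0],"fingers": 0.48},
    {"xyz": [0,0,0],"turn": [0,0,0],"fingers": 0.48},
    {"xyz": [0,0,0],"turn": [0,0,0],"fingers": 0.48},
    {"xyz": [0,0,0],"turn": [0,0,0],"fingers": 0.48},
    {"xyz": [0,0,0],"turn": [0,0,0],"fingers": 0.48},
  ],
)

```text
clock: 13.65
tcp_pos: [0.5602, 0.2125, 0.181]
tcp_rot: [2.435, 1.985, -0.0]
contact_force: [0.7, -0.1, 0.7]
opening: 0.477
grasp_force: 0.0
```

Request:
play_rows(
  series=[
    {"xyz": [0,0,0],"turn": [0,0,0],"fingers": 0.48},
    {"xyz": [0,0,0],"turn": [0,0,0],"fingers": 0.48},
    {"xyz": [0,0,0],"turn": [0,0,0],"fingers": 0.48},
    {"xyz": [0,0,0],"turn": [0,0,0],"fingers": 0.48},
    {"xyz": [0,0,0],"turn": [0,0,0],"fingers": 0.48},
  ],
)

```text
clock: 14.07
tcp_pos: [0.5601, 0.2126, 0.1813]
tcp_rot: [2.435, 1.985, 0.0]
contact_force: [-0.3, 0.4, -0.8]
opening: 0.483
grasp_force: 0.0
```

Request:
play_rows(
  series=[
    {"xyz": [0,0,-0.02],"turn": [0,0,0],"fingers": 0.48},
    {"xyz": [0,0,-0.05],"turn": [0,0,0],"fingers": 0.48},
    {"xyz": [0,0,-0.09],"turn": [0,0,0],"fingers": 0.48},
    {"xyz": [0,0,-0.14],"turn": [0,0,0],"fingers": 0.48},
    {"xyz": [0,0,-0.18],"turn": [0,0,0],"fingers": 0.48},
  ],
)

```text
clock: 14.48
tcp_pos: [0.5603, 0.2126, 0.3185]
tcp_rot: [2.435, 1.984, 0.002]
contact_force: [0.8, -0.6, -0.6]
opening: 0.482
grasp_force: 0.0
```

```bash
python3 - <<'E'
from h import *
o=telemetry.get_obs();print(o["tcp_pos"],o["contact_force"],o["opening"],o["joint_pos"])
for n in ("scene","wrist"):
    c=cam(n); im,d=eyes.grab_frame(n); cv2.imwrite(f"pics/{n}4.png",im)
    P,uv=cloud(c,d); H=np.array([.6943,.2272]); a=np.radians(-101.2); ex=np.array([np.cos(a),np.sin(a)]); ey=np.array([-np.sin(a),np.cos(a)])
    L=np.c_[(P[:,:2]-H)@ex,(P[:,:2]-H)@ey,P[:,2]]
    m=(np.hypot(L[:,0]-.042,L[:,1]+.1285)<.03)&(abs(P[:,2]-.204)<.006)
    if m.any(): print(n,"top z",np.median(P[m][:,2]),"door frame",cv2.minEnclosingCircle(L[m][:,:2].astype(np.float32)))
    k=(P[:,2]>.224)&(P[:,2]<.235)&(L[:,0]<-.025)&(L[:,0]>-.06)&(L[:,1]<-.17)&(L[:,1]>-.25)
    if k.any(): print("handle",k.sum(),cv2.minEnclosingCircle(P[k][:,:2].astype(np.float32)))
E
```

```text
[0.56028284 0.21264324 0.31851935] [ 0.8185401  -0.64829231 -0.5780168 ] 0.48160654357396215 [1.76407384e-01 3.99181079e-01 1.37812022e+00 5.66515222e-05
 1.36302085e+00 3.79619943e-01]
scene top z 0.20301442563360989 door frame ((0.03893718868494034, -0.12937110662460327), 0.017255287617444992)
wrist top z 0.204401642116483 door frame ((0.03894098848104477, -0.12851206958293915), 0.016035642474889755)
handle 161 ((0.5029909610748291, 0.303466260433197), 0.005639211740344763)
```

View pics/wrist4.png

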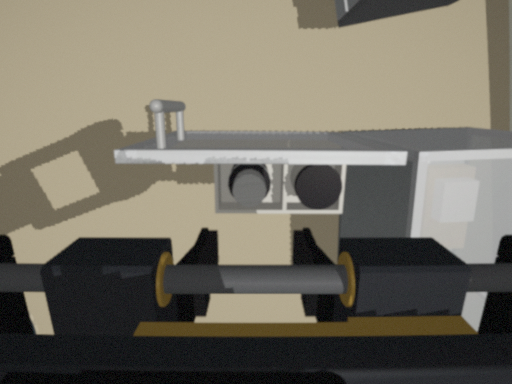

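The objective stands in the left pocket around (249,185), about 3 mm off centre, with the canister at (318,185). The handle is at (157,105), measured at (0.503, 0.3035). Next I re-grip the handle.

```bash
python3 - <<'E'
from h import *
s=plan((.503,.3035,.295),78.8,1,.45)
plan((.503,.3035,.185),78.8,1,.45,s)
E
```

```text
{'xyz': [0.101, -0.104, 0.036], 'turn': [0.024, -0.01, -0.015], 'fingers': 0.45}
{'xyz': [0.0, 0.0, 0.147], 'turn': [-0.0, 0.0, 0.0], 'fingers': 0.45}
```

Request:
play_rows(
  series=[
    {"xyz": [0.101,-0.104,0.02],"turn": [0,0,-0.015],"fingers": 0.5},
    {"xyz": [0.101,-0.104,0.02],"turn": [0,0,-0.015],"fingers": 0.5},
    {"xyz": [0.101,-0.104,0.02],"turn": [0,0,-0.015],"fingers": 0.5},
    {"xyz": [0.101,-0.104,0.02],"turn": [0,0,-0.015],"fingers": 0.5},
    {"xyz": [0.101,-0.104,0.02],"turn": [0,0,-0.015],"fingers": 0.5},
  ],
)

```text
clock: 15.0
tcp_pos: [0.4975, 0.3034, 0.3004]
tcp_rot: [-2.424, -1.998, 0.003]
contact_force: [-0.1, -0.3, -0.1]
opening: 0.502
grasp_force: 0.0
```

Request:
play_rows(
  series=[
    {"xyz": [0,0,0],"turn": [0,0,0],"fingers": 0.5},
    {"xyz": [0,0,0],"turn": [0,0,0],"fingers": 0.5},
  ],
)

```text
clock: 15.17
tcp_pos: [0.4997, 0.3018, 0.3011]
tcp_rot: [2.428, 1.993, -0.0]
contact_force: [0.2, -0.6, 0.4]
opening: 0.498
grasp_force: 0.0
```

```bash
python3 - <<'E'
from h import *
o=telemetry.get_obs();print(o["tcp_pos"],o["tcp_rot"],o["opening"])
plan((.503,.3035,.185),78.8,1,.5)
c=cam("wrist"); im,d=eyes.grab_frame("wrist"); P,uv=cloud(c,d)
k=(P[:,2]>.224)&(P[:,2]<.235)&(np.hypot(P[:,0]-.503,P[:,1]-.3035)<.012)
print("handle",k.sum(),P[k].mean(0) if k.any() else 0,cv2.minEnclosingCircle(P[k][:,:2].astype(np.float32)) if k.any() else 0)
E
```

```text
[0.49970101 0.3017507  0.30113619] [ 2.42813560e+00  1.99264709e+00 -1.48538715e-05] 0.49806162003765236
{'xyz': [0.003, 0.004, 0.155], 'turn': [0.001, 0.001, -0.002], 'fingers': 0.5}
handle 148 [0.50332708 0.30463536 0.22813548] ((0.5027776956558228, 0.303141713142395), 0.005471675656735897)
```

Request:
play_rows(
  series=[
    {"xyz": [0.003,0.004,0.03],"turn": [0,0,0],"fingers": 0.5},
    {"xyz": [0.003,0.004,0.06],"turn": [0,0,0],"fingers": 0.5},
    {"xyz": [0.003,0.004,0.09],"turn": [0,0,0],"fingers": 0.5},
    {"xyz": [0.003,0.004,0.12],"turn": [0,0,0],"fingers": 0.5},
    {"xyz": [0.003,0.004,0.154],"turn": [0,0,0],"fingers": 0.5},
  ],
)

```text
clock: 15.63
tcp_pos: [0.5039, 0.3033, 0.1855]
tcp_rot: [2.429, 1.991, 0.003]
contact_force: [0.6, -0.4, -0.8]
opening: 0.499
grasp_force: 0.0
```

Request:
play_rows(
  series=[
    {"xyz": [0,0,0],"turn": [0,0,0],"fingers": 0},
    {"xyz": [0,0,0],"turn": [0,0,0],"fingers": 0},
    {"xyz": [0,0,0],"turn": [0,0,0],"fingers": 0},
    {"xyz": [0,0,0],"turn": [0,0,0],"fingers": 0},
    {"xyz": [0,0,0],"turn": [0,0,0],"fingers": 0},
  ],
)

```text
clock: 16.05
tcp_pos: [0.5036, 0.3044, 0.1876]
tcp_rot: [2.427, 1.993, 0.005]
contact_force: [-1.1, -0.5, 0.7]
opening: 0.203
grasp_force: 0.0
```

Request:
play_rows(
  series=[
    {"xyz": [0,0,0],"turn": [0,0,0],"fingers": 0},
    {"xyz": [0,0,0],"turn": [0,0,0],"fingers": 0},
    {"xyz": [0,0,0],"turn": [0,0,0],"fingers": 0},
    {"xyz": [0,0,0],"turn": [0,0,0],"fingers": 0},
    {"xyz": [0,0,0],"turn": [0,0,0],"fingers": 0},
  ],
)

```text
clock: 16.47
tcp_pos: [0.5023, 0.3047, 0.1872]
tcp_rot: [-2.427, -1.994, -0.002]
contact_force: [-2.6, 0.4, 5.6]
opening: 0.117
grasp_force: 30.0
```

Gripped. I swing it back slowly, first 18.2° and then three more of the same.

Request:
play_rows(
  series=[
    {"xyz": [-0.017,-0.002,0],"turn": [0,0,-0.121],"fingers": 0},
    {"xyz": [-0.035,-0.004,0],"turn": [0,0,-0.243],"fingers": 0},
    {"xyz": [-0.053,-0.004,0],"turn": [0,0,-0.364],"fingers": 0},
    {"xyz": [-0.07,-0.003,0],"turn": [0,0,-0.485],"fingers": 0},
    {"xyz": [-0.088,-0.001,0],"turn": [0,0,-0.607],"fingers": 0},
  ],
)

```text
clock: 16.88
tcp_pos: [0.4876, 0.2397, 0.1872]
tcp_rot: [-2.076, -2.356, -0.0]
contact_force: [-3.5, 1.1, 7.8]
opening: 0.114
grasp_force: 30.0
```

Request:
play_rows(
  series=[
    {"xyz": [-0.017,-0.002,0],"turn": [0,0,-0.121],"fingers": 0},
    {"xyz": [-0.035,-0.004,0],"turn": [0,0,-0.243],"fingers": 0},
    {"xyz": [-0.053,-0.004,0],"turn": [0,0,-0.364],"fingers": 0},
    {"xyz": [-0.07,-0.003,0],"turn": [0,0,-0.485],"fingers": 0},
    {"xyz": [-0.088,-0.001,0],"turn": [0,0,-0.607],"fingers": 0},
  ],
)

```text
clock: 17.3
tcp_pos: [0.4943, 0.1734, 0.1871]
tcp_rot: [-1.676, -2.655, 0.003]
contact_force: [-5.3, -1.3, 10.3]
opening: 0.116
grasp_force: 30.0
```

Request:
play_rows(
  series=[
    {"xyz": [-0.017,-0.002,0],"turn": [0,0,-0.121],"fingers": 0},
    {"xyz": [-0.035,-0.004,0],"turn": [0,0,-0.243],"fingers": 0},
    {"xyz": [-0.053,-0.004,0],"turn": [0,0,-0.364],"fingers": 0},
    {"xyz": [-0.07,-0.003,0],"turn": [0,0,-0.485],"fingers": 0},
    {"xyz": [-0.088,-0.001,0],"turn": [0,0,-0.607],"fingers": 0},
  ],
)

```text
clock: 17.72
tcp_pos: [0.5216, 0.1125, 0.1872]
tcp_rot: [-1.234, -2.886, 0.005]
contact_force: [-5.6, -2.5, 9.6]
opening: 0.115
grasp_force: 30.0
```

Request:
play_rows(
  series=[
    {"xyz": [-0.017,-0.002,0],"turn": [0,0,-0.121],"fingers": 0},
    {"xyz": [-0.035,-0.004,0],"turn": [0,0,-0.243],"fingers": 0},
    {"xyz": [-0.053,-0.004,0],"turn": [0,0,-0.364],"fingers": 0},
    {"xyz": [-0.07,-0.003,0],"turn": [0,0,-0.485],"fingers": 0},
    {"xyz": [-0.088,-0.001,0],"turn": [0,0,-0.607],"fingers": 0},
  ],
)

```text
clock: 18.13
tcp_pos: [0.5672, 0.0632, 0.1872]
tcp_rot: [-0.762, -3.046, 0.007]
contact_force: [-4.7, -4.4, 8.2]
opening: 0.117
grasp_force: 30.0
```

```bash
python3 - <<'E'
from h import *
o=telemetry.get_obs();print(o["tcp_pos"],o["tcp_rot"],o["contact_force"],o["opening"])
d=np.array([.6943,.2272])-o["tcp_pos"][:2]; print(np.hypot(*d),"theta deg",(-109.0-np.degrees(np.arctan2(-d[1],-d[0])))%360)
plan((.6266,.0306,o["tcp_pos"][2]),170.7,1,0)
E
```

```text
[0.56720517 0.06319013 0.18717857] [-0.7621542  -3.04602996  0.00697423] [-4.69741701 -4.38541063  8.18123174] 0.11682101692501261
0.20749055891511162 theta deg 18.772887365680333
{'xyz': [-0.09, -0.001, -0.0], 'turn': [-0.009, -0.002, -0.627], 'fingers': 0}
```

Request:
play_rows(
  series=[
    {"xyz": [-0.017,-0.002,0],"turn": [0,0,-0.121],"fingers": 0},
    {"xyz": [-0.035,-0.004,0],"turn": [0,0,-0.243],"fingers": 0},
    {"xyz": [-0.05,-0.004,0],"turn": [0,0,-0.345],"fingers": 0},
    {"xyz": [-0.06,-0.0035,0],"turn": [0,0,-0.415],"fingers": 0},
    {"xyz": [-0.07,-0.003,0],"turn": [0,0,-0.485],"fingers": 0},
  ],
)

```text
clock: 18.55
tcp_pos: [0.6138, 0.0357, 0.1872]
tcp_rot: [0.374, 3.119, -0.007]
contact_force: [-3.0, -4.9, 6.7]
opening: 0.116
grasp_force: 30.0
```

Request:
play_rows(
  series=[
    {"xyz": [-0.007,0,0],"turn": [0,0,-0.05],"fingers": 0},
    {"xyz": [-0.013,0.001,0],"turn": [0,0,-0.09],"fingers": 0},
    {"xyz": [-0.018,0.002,0],"turn": [0,0,-0.125],"fingers": 0},
    {"xyz": [-0.021,0.003,0],"turn": [0,0,-0.142],"fingers": 0},
    {"xyz": [-0.021,0.003,0],"turn": [0,0,-0.142],"fingers": 0},
  ],
)

```text
clock: 18.97
tcp_pos: [0.6267, 0.0307, 0.1872]
tcp_rot: [-0.258, -3.125, 0.019]
contact_force: [-9.8, -15.4, 10.6]
opening: 0.115
grasp_force: 30.0
```

```bash
python3 - <<'E'
from h import *
o=telemetry.get_obs();print(o["tcp_pos"],o["tcp_rot"],o["contact_force"],o["opening"])
d=np.array([.6943,.2272])-o["tcp_pos"][:2]; print(np.hypot(*d),"theta deg",(-109.0-np.degrees(np.arctan2(-d[1],-d[0])))%360)
plan((.6266,.0306,o["tcp_pos"][2]),170.7,1,0)
E
```

```text
[0.62666376 0.03071607 0.18718562] [-0.25796724 -3.12490254  0.01882714] [ -9.76069428 -15.36807437  10.60460282] 0.11522060163516036
0.20779940724696974 theta deg 359.99514939148366
{'xyz': [0.0, -0.0, 0.0], 'turn': [-0.024, -0.01, -0.005], 'fingers': 0}
```

The door is back at 0° and pressing lightly on its stop. I release, lift and check.

Request:
play_rows(
  series=[
    {"xyz": [0,0,0],"turn": [0,0,0],"fingers": 0.45},
    {"xyz": [0,0,0],"turn": [0,0,0],"fingers": 0.45},
    {"xyz": [0,0,0],"turn": [0,0,0],"fingers": 0.45},
    {"xyz": [0,0,0],"turn": [0,0,0],"fingers": 0.45},
    {"xyz": [0,0,0],"turn": [0,0,0],"fingers": 0.45},
  ],
)

```text
clock: 19.38
tcp_pos: [0.6297, 0.0373, 0.1859]
tcp_rot: [0.261, 3.13, 0.001]
contact_force: [-0.8, 0.8, 0.1]
opening: 0.398
grasp_force: 0.0
```

Request:
play_rows(
  series=[
    {"xyz": [0,0,-0.02],"turn": [0,0,0],"fingers": 0.45},
    {"xyz": [0,0,-0.05],"turn": [0,0,0],"fingers": 0.45},
    {"xyz": [0,0,-0.09],"turn": [0,0,0],"fingers": 0.45},
    {"xyz": [0,0,-0.13],"turn": [0,0,0],"fingers": 0.45},
    {"xyz": [0,0,-0.16],"turn": [0,0,0],"fingers": 0.45},
  ],
)

```text
clock: 19.8
tcp_pos: [0.6303, 0.0376, 0.3083]
tcp_rot: [0.26, 3.128, 0.0]
contact_force: [0.6, 0.4, -0.0]
opening: 0.448
grasp_force: 0.0
```

Request:
play_rows(
  series=[
    {"xyz": [0.03,-0.1,-0.02],"turn": [0,0,0],"fingers": 0.45},
    {"xyz": [0.06,-0.18,-0.04],"turn": [0,0,0],"fingers": 0.45},
    {"xyz": [0.06,-0.18,-0.04],"turn": [0,0,0],"fingers": 0.45},
    {"xyz": [0.06,-0.18,-0.04],"turn": [0,0,0],"fingers": 0.45},
    {"xyz": [0.06,-0.18,-0.04],"turn": [0,0,0],"fingers": 0.45},
  ],
)

```text
clock: 20.22
tcp_pos: [0.5618, -0.092, 0.3373]
tcp_rot: [0.267, 3.128, -0.004]
contact_force: [0.3, 0.3, 0.2]
opening: 0.45
grasp_force: 0.0
```

```bash
python3 - <<'E'
from h import *
o=telemetry.get_obs();print(o["clock"],o["tcp_pos"],o["contact_force"],o["opening"])
ims=[]
for n in ("scene","side"):
    c=cam(n); im,d=eyes.grab_frame(n); ims.append(im)
    P,uv=cloud(c,d)
    k=(P[:,2]>.222)&(P[:,2]<.231)&(np.hypot(P[:,0]-.6266,P[:,1]-.0306)<.015); print(n,"handle",k.sum(),P[k].mean(0) if k.any() else 0)
    for nm,(x,y) in dict(short=(.438,-.34),eye=(.455,-.185),bot=(.766,-.279)).items():
        m=(np.hypot(P[:,0]-x,P[:,1]-y)<.05)&(P[:,2]>.012)&(P[:,2]<.12); print(nm,cv2.minEnclosingCircle(P[m][:,:2].astype(np.float32)),P[m][:,2].max())
cv2.imwrite("pics/crop5.png",np.hstack([cv2.resize(ims[0][130:280,260:410],(400,400),interpolation=2),cv2.resize(ims[1][110:225,245:350],(365,400),interpolation=2)]))
E
```

```text
20.2167 [ 0.56176206 -0.09199836  0.33727218] [0.32228753 0.27359048 0.2094816 ] 0.449983483797675
scene handle 17 [0.62675468 0.02954985 0.22603407]
short ((0.44168972969055176, -0.34028494358062744), 0.022404443472623825) 0.041859266174564924
eye ((0.4566056728363037, -0.18490613996982574), 0.022975116968154907) 0.07766409220509707
bot ((0.7666993141174316, -0.27937814593315125), 0.02258489653468132) 0.1129873142550929
side handle 13 [0.62715959 0.02684182 0.22511512]
short ((0.43703657388687134, -0.34120607376098633), 0.022556204348802567) 0.04305785149210084
eye ((0.45397740602493286, -0.18629440665245056), 0.02287723310291767) 0.07473505636624922
bot ((0.7644234299659729, -0.2812669277191162), 0.022030910477042198) 0.11214062198778674
```

View pics/crop5.png

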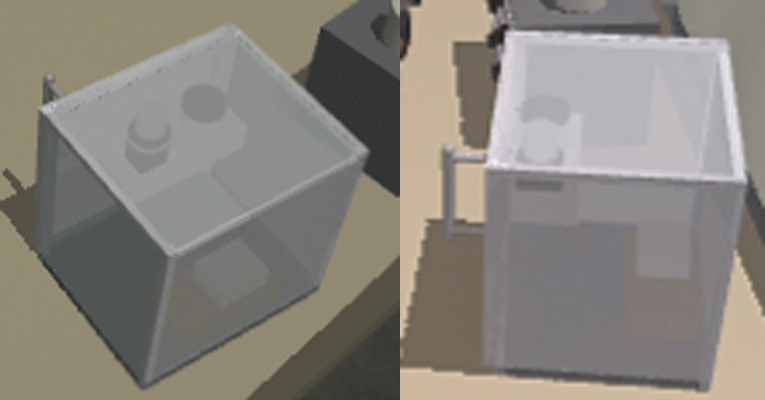

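The door is shut: the handle bar is at its starting pixels, crop (47,78) and (447,150). The objective stands upright in the pocket at crop (148,135), the other items are where they were, and the arm is clear. Handing in.

```bash
python3 -c "
from rig import job; print(job.close_job())"
```

```text
the job is handed in; nothing more can be done
None
```

The long objective stands upright and released in the door rack's empty pocket, the door is shut, the other optics and the bottle are where they were, and the job is handed in (no verdict was returned).

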